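# Pour ballast balls through the funnel into the bud vase

### The arm

A 7-joint arm with a two-finger parallel gripper is mounted at the origin on the work surface. World frame = base frame: x ahead of the robot, y to its left, z up, the work surface at z = 0. Lengths are in mm, angles in rad, forces in N, time in s.
With the tool pointing down it reaches from about 425 to 1025 mm from the base axis. Payload 3.6 kg.
Tool frame: the origin (TCP) lies at the very end of the fingers, on their centre line; the grasp point (between the pads) lies grip_point_offset behind it (grip_point_offset is the distance from the TCP to the grasp point, in mm); z points along the fingers, y is the line along which they close (so a half turn about z gives the same grasp; the last joint's range is limited). The gripper opens to 85 mm and grips with 20 to 120 N. Pads are 22 mm wide; open, the fingers measure 114 mm over their backs; the gripper's body (76 mm by 85 mm) begins 54 mm behind the grasp point. The pads swing forward as they close: fully open they stand 13 mm farther back than shut.
Start: joints at [1.038, 0.591, 0.048, 1.609, -0.033, 0.943, -0.034], TCP at [308.021, -656.318, 231.302] pointing down, gripper open.
Joint ranges: [-2.69, 2.69], [-0.47, 2.24], [-1.27, 1.36], [0.19, 2.51], [-1.53, 4.68], [0.08, 2.07], [-3.09, 3.09]. Speed limits (rad/s): [2.57, 2.57, 3.14, 3.14, 3.14, 3.14, 3.14].

### API

Orientations are given as a unit quaternion [w, x, y, z].
In Python, from station import read_state, grab_frame, camera_info, sign_off, grip_point_offset gives the robot as it stands. The module is installed in compiled form; this text tells all that it offers.
- The arm moves only by the tool move_arm, never from a script. Its argument "rows" is a list of rows, each a list of 7 numbers: the opening, from 0 (shut) to 1 (fully open), then the shift along the tool's x, y, z as a fraction of full scale, then the turn, a rotation vector about the tool's x, y, z as a fraction of full scale. In form: [[claw, dx, dy, dz, wx, wy, wz], ...]. A call has exactly 5 rows; each row is the pose to reach, as a shift and turn from the pose commanded when the call began, along the tool's axes at that moment, turning the shorter way round; what a row does not reach only later rows make up. Full scale, the value 1, is 150 mm for a shift and 180 degrees for a turn. A row lasts 1/12 s, in which the tool goes at most 41.7 mm and 7.16 degrees, less where a joint would pass 70% of its speed; a pose out of reach is approached as far as the arm can. A call with a number of a shift or a turn outside -1 to 1 is refused whole. A call with a gripper value outside its range is refused whole. The fingers move at their own pace and stop on an object; "grip_force" is the grip in N (left out, the last holds). Time passes only in rows, so rows that repeat a pose let the fingers close, or fill a call up. It gives the time, the measured TCP pose, the force, the opening and the grip force at its end, in the units of the state.
- read_state(): the state, without advancing time (a new reading comes with each control period).
- grab_frame(name): name is "scene" or "top" or "wrist"; returns (picture, depth): 420x560x3 uint8, red, green, blue; 420x560 float32, mm along the optical axis (not along the pixel's ray), 0 where there is no reading.
- camera_info(name): a dict with "fx", "fy", "cx", "cy" (pixels), "distortion" ([k1, k2, p1, p2, k3] as OpenCV has them; the pictures are not rectified), "rvec" (rotation vector, rad) and "tvec" (3), from world to camera coordinates, as OpenCV has them. Camera axes: x right, y down, z forward; pixel columns grow to the right and rows downward; lengths in mm; the calibration is good to about 2 mm. A picture is of the moment at which its call begins: read the wrist's pose just before it. camera_info takes no time and is no camera call; for the wrist camera it gives the pose at the moment of the call.
- sign_off(): hands the job in; it is judged then, once.
The state is a dict: "clock": time; "q": joint angles; "dq": joint speeds; "joint_efforts": joint torques, N m; "tcp_pos": TCP position; "eef_rot": TCP orientation; "contact_force": force on the tool from outside, world axes, zero at the start; "moment": the same for the moment, N m; "width": finger opening in mm; "grip_force": force on a finger pad.
Only numpy, scipy, OpenCV 4.12 (cv2) and the standard library are available. Lean on these libraries where they do the work, as an engineer would, in place of code of your own. Each camera call takes 0.05 s, during which the arm holds its last target. There are 200 camera calls.

### The job

One glass vase on the banquet table still has to be weighted before its flowers go in. Take the brass scoop that holds the two stone balls, pour both balls through the wide funnel into the narrow vase under it, and then set the scoop down upright on the table.

Things in the scene. Friction and masses are not known exactly. Their poses are not given: they have to be found in the camera images.
- scoop: Brass scoop (0.18 kg) holding the balls; its twin is empty. Origin: mid-underside; z up, +x to the open lip (edge at x 45, z 25 mm). Pan 100 long, 58 (lip) to 64 wide, walls to 60 mm high. Floor rises 10 deg to the lip: balls rest at the back and have rolled out once the lip is tipped 35-45 deg down. Handle: upright wood post 18 x 18 mm, centre x -82, y 0, top z 112 mm, free above z 60.
- vase: Narrow straight glass vase fixed to the table, with a wide steel funnel fixed in its mouth (the other vase, with flowers, has no funnel). Origin: centre of its underside, z up. Vase 62 mm across (56 inside), 100 mm high, inner floor at z 8 mm. Funnel 140 mm across at the rim, z 152 mm, narrowing to a 48 mm spout that ends inside the vase at z 78 mm.
- ball_a_center (a point): Centre of the first stone ball: polished white marble, 22 mm across, 16 g, loose in the scoop; the axes mean nothing.
- ball_b_center (a point): Centre of the second stone ball, the same as the first.
Things that resemble listed ones, but are neither listed nor needed, are in the scene too. What is shaped like the scoop but blue, purple or red is not meant.

How it is judged:
By the outcome, as a careful person would: the job done as asked, in the order asked, and still so for the second after the job is handed in, with the robot touching nothing.
It also fails if it takes over 54 s, if anything falls off the work surface, if the arm or the gripper's body presses on something with over 40 N, if the wrist force passes 120 N, or if a joint passes its speed limit or range.

## Working session

There is one attempt and no reset: what is moved stays moved. The work goes in short steps, Python scripts to look and compute and a tool call to move; the robot and the scene stay as the last step left them, time stands still between calls to the robot, and variables do not carry over. Pictures are saved under pics/ and viewed, at most 10 in all, crops included, and the job is handed in when it is done.

Besides the shell and the picture viewer there is one more tool, called as name(argument=value, ...) on one line, values as JSON. move_arm: Moves the arm, as the interface text tells. Shift numbers are shares of 150 mm and turn numbers shares of 180 degrees, none past 1 either way. Its arguments: {"type":"object","properties":{"rows":{"type":"array"},"grip_force":{"type":"number"}},"required":["rows"]}

```bash
mkdir -p pics; cat > h.py <<'E'
import numpy as np,cv2,json
from station import *
from scipy.spatial.transform import Rotation as R
def cam(n):
    c=camera_info(n);K=np.array([[c['fx'],0,c['cx']],[0,c['fy'],c['cy']],[0,0,1.]]);return K,np.array(c['distortion'],float),cv2.Rodrigues(np.array(c['rvec'],float))[0],np.array(c['tvec'],float).ravel()
def ray(c,uv):
    K,D,Rm,t=c
    p=cv2.undistortPoints(np.array(uv,float).reshape(-1,1,2),K,D).reshape(-1,2)
    d=np.c_[p,np.ones(len(p))]@Rm
    return -Rm.T@t,d
def plane(c,uv,z):
    o,d=ray(c,uv);return o+d*((z-o[2])/d[:,2])[:,None]
def deproj(c,uv,dep):
    o,d=ray(c,uv);return o+d*np.asarray(dep).reshape(-1,1)
def proj(c,P):
    K,D,Rm,t=c;return cv2.projectPoints(np.array(P,float).reshape(-1,1,3),cv2.Rodrigues(Rm)[0],t,K,D)[0].reshape(-1,2)
def shot(n,f):
    c=cam(n);i,d=grab_frame(n);np.savez(''+f+'.npz',i=i,d=d,K=c[0],D=c[1],R=c[2],t=c[3]);cv2.imwrite('pics/'+f+'.png',i[:,:,::-1]);return c,i,d
def load(f):
    z=np.load(''+f+'.npz');return (z['K'],z['D'],z['R'],z['t']),z['i'],z['d']
E
python3 - <<'E'
from h import *
print(read_state(),grip_point_offset() if callable(grip_point_offset) else grip_point_offset)
for n in('scene','top'):
    c,i,d=shot(n,n+'0');print(n,-c[2].T@c[3],c[2][2])
E
```

```text
{'clock': 0.0, 'q': array([ 1.03850134,  0.59215375,  0.04828502,  1.60986574, -0.03328977,
        0.94268688, -0.03367904]), 'dq': array([-3.16663050e-04, -3.98595611e-04, -2.18192729e-03, -9.04192266e-05,
        2.33365773e-04, -2.54984198e-03,  1.43881341e-03]), 'joint_efforts': array([ 2.48899960e-05, -5.48686337e+01,  1.54674802e+00, -1.98124713e+01,
        9.39932303e-03,  8.73064011e-03, -8.81032634e-06]), 'tcp_pos': array([ 307.66556961, -655.54288441,  230.09933881]), 'eef_rot': array([-1.11084549e-03,  9.76015191e-01,  2.17699366e-01, -3.15212317e-04]), 'contact_force': array([ 0.69319642, -0.38532966, -0.36252022]), 'moment': array([ 0.06237231, -0.00516737, -0.00048693]), 'grip_force': 0.0, 'width': 85.23545481567234} 18.700000000000003
scene [850.51302679 621.57710746 514.01910937] [-0.47450663 -0.71555844 -0.51265932]
top [ 361.31211831  -17.67212249 1375.06421468] [ 0.05596467  0.01624026 -0.99830066]
```

View pics/scene0.png

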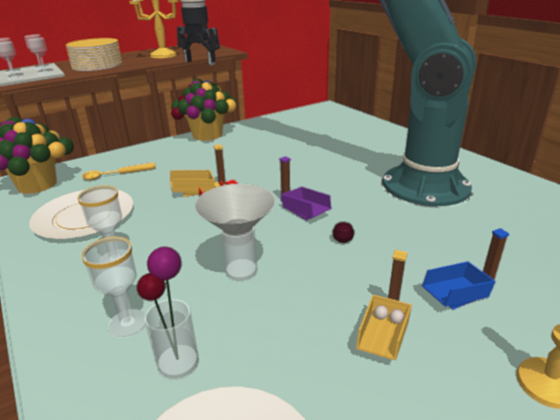

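View pics/top0.png

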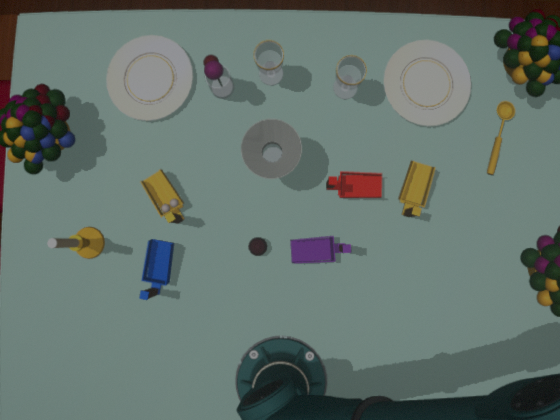

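Scene view: the brass scoop with two white balls is at (385,325), with its post cap at (400,256). The funnel vase is at (238,225).

Candidates in the top view:
- Brass scoop with balls, (163,193)
- Empty brass twin, (417,185)
- Blue scoop, (155,262)
- Purple scoop, (313,250)
- Red scoop, (360,185)
- Flower vase without a funnel, (218,80)
- Funnel vase, (272,148)

I choose (163,193) and (272,148), and will check the scoop in a crop.

```bash
python3 - <<'E'
from h import *
c,i,d=load('top0');cs,si,sd=load('scene0')
a=cv2.resize(i[160:235,130:200],None,fx=5.3,fy=5.3,interpolation=2);b=cv2.resize(si[245:365,350:425],None,fx=3.3,fy=3.3,interpolation=2)
h=max(a.shape[0],b.shape[0]);f=lambda x:cv2.copyMakeBorder(x,0,h-x.shape[0],0,0,0)
cv2.imwrite('pics/crop1.png',np.hstack([f(a),f(b)])[:,:,::-1])
# funnel rim: points by depth
vv,uu=np.mgrid[100:200,220:330];P=deproj(c,np.c_[uu.ravel(),vv.ravel()],d[vv,uu].ravel())
m=(P[:,2]>143)&(P[:,2]<165);Q=P[m];print('rim n',m.sum(),Q.min(0),Q.max(0));e=cv2.minEnclosingCircle(Q[:,:2].astype(np.float32));print(e, np.median(P[:,2]))
# table check, scoop points
for nm,cc,im,dd,(r0,r1,c0,c1) in(('top',c,i,d,(160,230,135,195)),('scene',cs,si,sd,(245,365,350,425))):
    vv,uu=np.mgrid[r0:r1,c0:c1];P=deproj(cc,np.c_[uu.ravel(),vv.ravel()],dd[vv,uu].ravel())
    hsv=cv2.cvtColor(im,cv2.COLOR_RGB2HSV)[vv,uu].reshape(-1,3)
    y=(hsv[:,0]>14)&(hsv[:,0]<32)&(hsv[:,1]>120)&(hsv[:,2]>70)
    cap=P[(P[:,2]>106)&(P[:,2]<118)]
    print(nm,'cap',len(cap),cap.mean(0) if len(cap) else 0,cap.min(0),cap.max(0))
    w=P[y&(P[:,2]>5)&(P[:,2]<75)];print('pan',len(w),w[:,2].max());print(cv2.minAreaRect(w[:,:2].astype(np.float32)))
    t=P[(hsv[:,0]>60)&(hsv[:,0]<95)];print('table z',np.median(t[:,2]))
    b=(hsv[:,1]<70)&(hsv[:,2]>110)&(P[:,2]>5);print('balls',b.sum(),P[b].mean(0) if b.any() else 0)
E
```

```text
rim n 768 [496.19609107 -36.6457184  143.01435729] [632.97103394 100.48346979 158.73678235]
((565.4867553710938, 32.54056167602539), 69.69602966308594) 1.310824222320548
top cap 74 [404.51263689 267.20186157 113.15891519] [392.50054734 254.6051256  106.31808738] [416.51186785 280.11386111 117.66078674]
pan 870 69.32007964518903
((457.4223937988281, 300.0862731933594), (133.68417358398438, 64.59306335449219), 31.812705993652344)
table z -0.09410554816395234
balls 158 [450.81980097 291.97743622  70.15922227]
scene cap 143 [407.62470216 271.74138147 112.0638202 ] [391.98603505 256.37583665 106.04895034] [418.7784682  282.8337827  114.65791775]
pan 2067 56.69212675193779
((463.60272216796875, 307.7755126953125), (123.1466064453125, 62.43449020385742), 33.16767501831055)
table z 0.18999263450382387
balls 369 [456.42471129 310.22226886  58.36013733]
```

View pics/crop1.png

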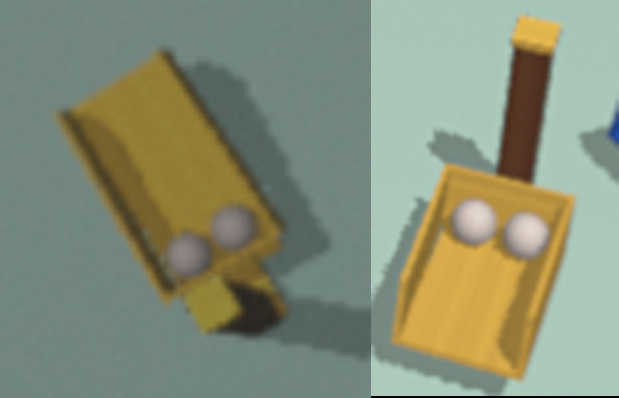

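The crop confirms two white balls in this scoop, with the post cap at crop (212,303), so it is the right one. I'm starting the traverse, swinging wide around the base.

move_arm(rows=[[1, 0.19, -0.13, -0.05, 0, 0, -0.008], [1, 0.38, -0.26, -0.1, 0, 0, -0.016], [1, 0.58, -0.39, -0.15, 0, 0, -0.024], [1, 0.77, -0.52, -0.2, 0, 0, -0.032], [1, 0.96, -0.65, -0.26, 0, 0, -0.041]])

```text
clock: 0.52
tcp_pos: [397.3, -504.8, 269.8]
eef_rot: [-0.001, 0.96, 0.281, -0.0]
contact_force: [0.3, 0.1, 0.2]
width: 85.5
grip_force: 0.0
```

```bash
cat >> h.py <<'E'
def plan(pos,yaw=None,tilt=0):
    """fractions of move from measured pose to world pos; yaw(deg) of tool x, tilt deg lip down"""
    s=read_state();w,x,y,z=s['eef_rot'];A=R.from_quat([x,y,z,w]);d=A.inv().apply(np.array(pos)-s['tcp_pos'])
    r=np.zeros(3)
    if yaw is not None:
        B=R.from_euler('z',yaw,degrees=True)*R.from_euler('y',tilt,degrees=True)*R.from_euler('x',180,degrees=True)
        r=(A.inv()*B).as_rotvec()
    print('t',round(s['clock'],2),'tcp',s['tcp_pos'].round(1),'yaw x',np.degrees(np.arctan2(*A.as_matrix()[:2,0][::-1])).round(2),'zt',A.as_matrix()[:,2].round(3),'F',s['contact_force'].round(1),'w',round(s['width'],1),'gf',round(s['grip_force'],1),'q',s['q'].round(2))
    print('shift',(d/150).round(3),'turn',(r/np.pi).round(4),'mm',np.linalg.norm(d).round(1))
E
python3 -c "
from h import *
plan((500,-380,290),32.5)"
```

```text
t 0.52 tcp [ 397.3 -504.8  269.8] yaw x 32.59 zt [-0.001  0.001 -1.   ] F [0.3 0.1 0.2] w 85.5 gf 0.0 q [ 0.83  0.45  0.    1.77 -0.    0.93 -0.17]
shift [ 1.025 -0.333 -0.134] turn [-0.0006  0.0001  0.0005] mm 162.9
```

move_arm(rows=[[1, 0.2, -0.05, -0.03, 0, 0, 0], [1, 0.4, -0.1, -0.05, 0, 0, 0], [1, 0.6, -0.15, -0.08, 0, 0, 0], [1, 0.8, -0.2, -0.1, 0, 0, 0], [1, 0.96, -0.26, -0.13, 0, 0, 0]])

```text
clock: 0.93
tcp_pos: [499.2, -394.1, 289.4]
eef_rot: [-0.001, 0.96, 0.281, 0.0]
contact_force: [0.6, 0.8, 0.0]
width: 85.4
grip_force: 0.0
```

move_arm(rows=[[1, 0.19, -0.12, 0, 0, 0, 0], [1, 0.38, -0.24, 0, 0, 0, 0], [1, 0.56, -0.36, 0, 0, 0, 0], [1, 0.75, -0.48, 0, 0, 0, 0], [1, 0.93, -0.59, 0, 0, 0, 0]])

```text
clock: 1.35
tcp_pos: [567.6, -244.8, 289.4]
eef_rot: [-0.0, 0.96, 0.28, -0.0]
contact_force: [-0.1, 0.9, 0.1]
width: 85.3
grip_force: 0.0
```

move_arm(rows=[[1, 0.17, -0.19, 0, 0, 0, 0], [1, 0.34, -0.38, 0, 0, 0, 0], [1, 0.51, -0.57, 0, 0, 0, 0], [1, 0.68, -0.76, 0, 0, 0, 0], [1, 0.85, -0.96, 0, 0, 0, 0]])

```text
clock: 1.77
tcp_pos: [597.2, -55.5, 289.4]
eef_rot: [0.0, 0.96, 0.28, -0.0]
contact_force: [-0.1, 0.5, 0.4]
width: 85.5
grip_force: 0.0
```

move_arm(rows=[[1, 0.06, -0.19, 0, 0, 0, 0], [1, 0.11, -0.38, 0, 0, 0, 0], [1, 0.17, -0.56, 0, 0, 0, 0], [1, 0.22, -0.74, 0, 0, 0, 0], [1, 0.28, -0.93, 0, 0, 0, 0]])

```text
clock: 2.18
tcp_pos: [557.0, 84.0, 289.4]
eef_rot: [0.0, 0.96, 0.28, -0.001]
contact_force: [-0.2, -0.3, 0.9]
width: 85.7
grip_force: 0.0
```

move_arm(rows=[[1, 0, -0.19, 0, 0, 0, 0], [1, 0, -0.38, 0, 0, 0, 0], [1, 0, -0.57, 0, 0, 0, 0], [1, -0.01, -0.76, 0, 0, 0, 0], [1, -0.02, -0.96, 0, 0, 0, 0]])

```text
clock: 2.6
tcp_pos: [476.9, 203.6, 289.5]
eef_rot: [0.0, 0.96, 0.28, -0.0]
contact_force: [-0.2, 0.2, -0.4]
width: 85.3
grip_force: 0.0
```

```bash
python3 -c "
from h import *
plan((405,268,240),32.5)
c=cam('wrist');print(-c[2].T@c[3],c[2][2],proj(c,[(405,268,112),(458,300,30)]))"
```

```text
t 2.6 tcp [476.9 203.6 289.5] yaw x 32.5 zt [-0.001 -0.001 -1.   ] F [-0.2  0.2 -0.4] w 85.3 gf 0.0 q [-0.32  0.27 -0.21  2.    0.07  0.88 -1.57]
shift [-0.174 -0.62   0.33 ] turn [ 0.      0.0002 -0.    ] mm 108.5
[543.08033304 245.61646309 432.00729833] [-0.25931097 -0.16426262 -0.95172244] [[199.14962204 208.94750057]
 [212.18259795 147.41136228]]
```

```bash
python3 - <<'E'
from h import *
c,i,d=shot('wrist','w1')
vv,uu=np.mgrid[0:420,0:560];P=deproj(c,np.c_[uu.ravel(),vv.ravel()],d.ravel())
hsv=cv2.cvtColor(i,cv2.COLOR_RGB2HSV).reshape(-1,3)
near=np.hypot(P[:,0]-445,P[:,1]-293)<100
cap=near&(P[:,2]>107)&(P[:,2]<118)&(np.hypot(P[:,0]-405,P[:,1]-268)<30)
print('cap',cap.sum(),P[cap].mean(0),cv2.minAreaRect(P[cap][:,:2].astype(np.float32)))
y=near&(hsv[:,0]>12)&(hsv[:,0]<34)&(hsv[:,1]>120)
top=near&y&(P[:,2]>54)&(P[:,2]<66);print('rim',top.sum(),cv2.minAreaRect(P[top][:,:2].astype(np.float32)))
pan=near&y&(P[:,2]>6)&(P[:,2]<66);print('pan',pan.sum(),cv2.minAreaRect(P[pan][:,:2].astype(np.float32)))
E
```

```text
cap 304 [406.16430661 268.65856055 112.57803147] ((405.4178466796875, 268.788330078125), (19.62677001953125, 20.44473648071289), 32.09626007080078)
rim 48 ((456.71185302734375, 299.4345397949219), (125.79312133789062, 57.735511779785156), 34.38286209106445)
pan 3746 ((456.8277893066406, 301.83416748046875), (133.72756958007812, 63.2027587890625), 31.753679275512695)
```

View pics/w1.png

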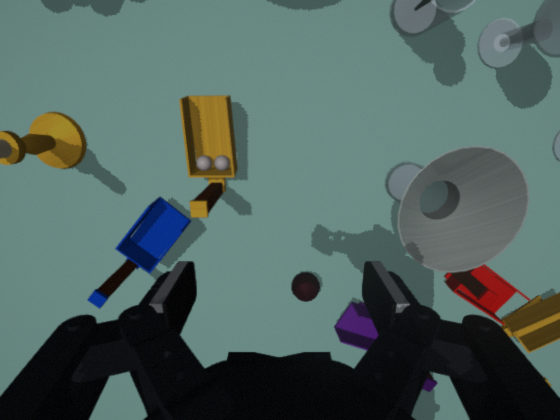

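The wrist view shows the scoop with both balls at (210,140), its cap at (200,209) and the blue scoop nearby at (155,235). The cap is at about (405.7, 268.6) with yaw 32°. I'll move above it and descend.

move_arm(rows=[[0.6, -0.04, -0.15, 0.08, 0, 0, 0.001], [0.6, -0.08, -0.31, 0.16, 0, 0, 0.002], [0.6, -0.13, -0.46, 0.25, 0, 0, 0.003], [0.6, -0.17, -0.62, 0.33, 0, 0, 0.003], [0.6, -0.17, -0.62, 0.33, 0, 0, 0.003]])

```text
clock: 3.07
tcp_pos: [401.0, 270.0, 238.1]
eef_rot: [-0.0, 0.96, 0.279, -0.003]
contact_force: [-0.8, 0.4, -0.1]
width: 50.6
grip_force: 0.0
```

```bash
python3 -c "
from h import *
plan((405.7,268.6,130),32)"
```

```text
t 3.07 tcp [401.  270.  238.1] yaw x 32.42 zt [-0.006 -0.001 -1.   ] F [-0.8  0.4 -0.1] w 50.6 gf 0.0 q [-0.48  0.29 -0.25  2.12  0.1   0.74 -1.8 ]
shift [0.025 0.026 0.72 ] turn [-0.0007  0.0019  0.0023] mm 108.2
```

move_arm(rows=[[0.6, 0.01, 0.01, 0.15, 0, 0, 0], [0.6, 0.02, 0.02, 0.3, 0, 0, 0], [0.6, 0.02, 0.02, 0.45, 0, 0, 0], [0.6, 0.02, 0.02, 0.6, 0, 0, 0], [0.6, 0.02, 0.02, 0.6, 0, 0, 0]])

```text
clock: 3.48
tcp_pos: [408.8, 264.6, 147.0]
eef_rot: [0.001, 0.961, 0.275, -0.004]
contact_force: [-0.4, 0.6, 0.1]
width: 51.8
grip_force: 0.0
```

```bash
python3 - <<'E'
from h import *
plan((405.7,268.6,70),32)
c,i,d=shot('wrist','w2')
vv,uu=np.mgrid[0:420,0:560];P=deproj(c,np.c_[uu.ravel(),vv.ravel()],d.ravel())
hsv=cv2.cvtColor(i,cv2.COLOR_RGB2HSV).reshape(-1,3)
y=(hsv[:,0]>12)&(hsv[:,0]<34)&(hsv[:,1]>120)
for nm,s in(('cap',y&(P[:,2]>105)&(P[:,2]<118)&(np.hypot(P[:,0]-405,P[:,1]-268)<30)),('pan',y&(P[:,2]>6)&(P[:,2]<66)&(np.hypot(P[:,0]-455,P[:,1]-300)<80)),('rim',y&(P[:,2]>55)&(P[:,2]<66)&(np.hypot(P[:,0]-455,P[:,1]-300)<80))):
    print(nm,s.sum(),P[s].mean(0) if s.any() else '',cv2.minAreaRect(P[s][:,:2].astype(np.float32)) if s.any() else '')
E
```

```text
t 3.48 tcp [408.8 264.6 147. ] yaw x 31.97 zt [-0.006 -0.005 -1.   ] F [-0.4  0.6  0.1] w 51.8 gf 0.0 q [-0.51  0.44 -0.2   2.19  0.17  0.53 -1.85]
shift [ 0.001 -0.034  0.513] turn [ 0.0003  0.0025 -0.0002] mm 77.2
cap 831 [405.75501179 269.48764126 112.67522866] ((404.77374267578125, 269.0301513671875), (20.37388801574707, 18.748050689697266), 32.148136138916016)
pan 8940 [471.22783015 311.91325414  23.85697941] ((456.6051940917969, 301.9309997558594), (134.27220153808594, 62.75600051879883), 31.96417236328125)
rim 47 [505.62781422 327.80286367  55.81051629] ((459.8960876464844, 304.8970642089844), (114.0112533569336, 57.196842193603516), 31.906169891357422)
```

View pics/w2.png

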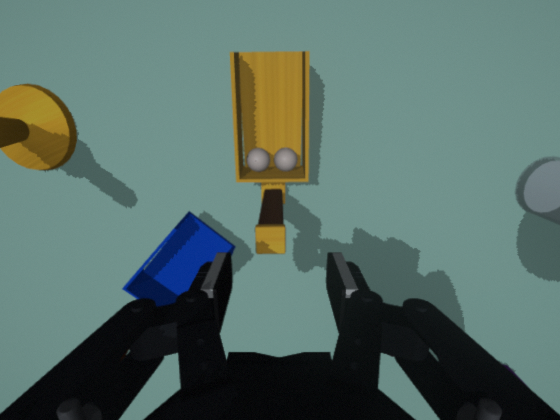

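Both balls sit at the back of the pan at (258,159) and (286,159). The cap at (270,240) is between the fingers, slightly left of centre, and the blue pan is at (180,255), lower than the fingers. I'll continue down.

move_arm(rows=[[0.6, 0, -0.03, 0.08, 0, 0, 0], [0.6, 0, -0.035, 0.2, 0, 0.001, 0], [0.6, 0, -0.035, 0.32, 0, 0.002, 0], [0.6, 0, -0.035, 0.43, 0, 0.0025, 0], [0.6, 0, -0.035, 0.5, 0, 0.0025, 0]])

```text
clock: 3.95
tcp_pos: [408.6, 271.4, 75.4]
eef_rot: [-0.001, 0.961, 0.275, 0.004]
contact_force: [-0.3, -0.5, -0.3]
width: 51.1
grip_force: 0.0
```

```bash
python3 -c "
from h import *
plan((405.4,269,70),32)"
```

```text
t 3.95 tcp [408.6 271.4  75.4] yaw x 31.97 zt [ 0.008  0.005 -1.   ] F [-0.3 -0.5 -0.3] w 51.1 gf 0.0 q [-0.57  0.56 -0.14  2.24  0.23  0.34 -1.92]
shift [-0.027  0.002  0.036] turn [ 0.0001 -0.0028 -0.0002] mm 6.7
```

move_arm(rows=[[0.6, 0, 0, 0.02, 0, 0, 0], [0.6, 0, 0, 0.03, 0, 0, 0], [0.6, 0, 0, 0.03, 0, 0, 0], [0.6, 0, 0, 0.03, 0, 0, 0], [0.6, 0, 0, 0.03, 0, 0, 0]])

```text
clock: 4.37
tcp_pos: [408.5, 271.6, 71.6]
eef_rot: [-0.001, 0.961, 0.275, 0.005]
contact_force: [0.9, 0.4, -0.1]
width: 51.6
grip_force: 0.0
```

```bash
python3 -c "
from h import *
plan((405.4,269,70),32)"
```

```text
t 4.37 tcp [408.5 271.6  71.6] yaw x 31.98 zt [ 0.008  0.005 -1.   ] F [ 0.9  0.4 -0.1] w 51.6 gf 0.0 q [-0.58  0.57 -0.14  2.24  0.23  0.33 -1.92]
shift [-0.027  0.004  0.011] turn [-0.0001 -0.003  -0.0001] mm 4.4
```

move_arm(rows=[[0.6, -0.026, 0.003, 0.01, 0, -0.003, 0], [0.6, -0.026, 0.003, 0.01, 0, -0.003, 0], [0, -0.026, 0.003, 0.01, 0, -0.003, 0], [0, -0.026, 0.003, 0.01, 0, -0.003, 0], [0, -0.026, 0.003, 0.01, 0, -0.003, 0]], grip_force=90)

```text
clock: 4.78
tcp_pos: [404.8, 268.9, 69.5]
eef_rot: [0.0, 0.961, 0.276, -0.001]
contact_force: [-1.1, -0.6, 4.3]
width: 17.2
grip_force: 87.7
```

move_arm(rows=[[0, 0, 0, 0, 0, 0, 0], [0, 0, 0, 0, 0, 0, 0], [0, 0, 0, 0, 0, 0, 0], [0, 0, 0, 0, 0, 0, 0], [0, 0, 0, 0, 0, 0, 0]])

```text
clock: 5.2
tcp_pos: [404.8, 269.0, 69.5]
eef_rot: [0.0, 0.961, 0.276, -0.001]
contact_force: [-1.4, 0.1, 5.0]
width: 17.5
grip_force: 88.1
```

```bash
python3 -c "
from h import *
plan((405.4,269,100),32)"
```

```text
t 5.2 tcp [404.8 269.   69.5] yaw x 32.0 zt [-0.001 -0.001 -1.   ] F [-1.4  0.1  5. ] w 17.5 gf 88.1 q [-0.57  0.57 -0.14  2.24  0.23  0.34 -1.92]
shift [ 0.003  0.002 -0.203] turn [-0.      0.0004  0.    ] mm 30.5
```

move_arm(rows=[[0, 0, 0, -0.03, 0, 0, 0], [0, 0, 0, -0.1, 0, 0, 0], [0, 0, 0, -0.2, 0, 0, 0], [0, 0, 0, -0.28, 0, 0, 0], [0, 0, 0, -0.3, 0, 0, 0]])

```text
clock: 5.62
tcp_pos: [405.6, 269.1, 116.0]
eef_rot: [-0.0, 0.961, 0.275, 0.0]
contact_force: [0.3, 0.7, -1.7]
width: 16.4
grip_force: 87.7
```

move_arm(rows=[[0, 0, 0, -0.06, 0, 0.01, 0], [0, 0, 0, -0.22, 0, 0.02, 0], [0, 0, 0, -0.45, 0, 0.03, 0], [0, 0, 0, -0.72, 0, 0.04, 0], [0, 0, 0, -0.95, 0, 0.045, 0]])

```text
clock: 6.03
tcp_pos: [403.3, 267.6, 257.9]
eef_rot: [-0.019, 0.959, 0.275, 0.067]
contact_force: [1.0, -0.3, -2.7]
width: 16.7
grip_force: 87.9
```

```bash
python3 - <<'E'
from h import *
plan((430,150,270),15,-8)
c,i,d=shot('wrist','w3')
cv2.imwrite('pics/w3c.png',cv2.resize(i[:300,150:400],None,fx=1.6,fy=1.6)[:,:,::-1])
E
```

```text
t 6.03 tcp [403.3 267.6 257.9] yaw x 32.0 zt [ 0.118  0.073 -0.99 ] F [ 1.  -0.3 -2.7] w 16.7 gf 87.9 q [-0.49  0.21 -0.24  2.19  0.12  0.61 -1.83]
shift [-0.251  0.76  -0.116] turn [-0.0129  0.0001  0.0935] mm 121.2
```

View pics/w3c.png

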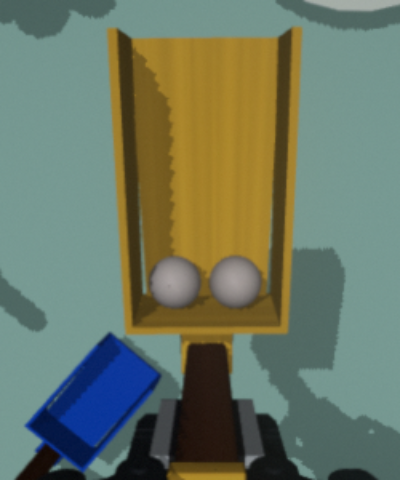

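The balls lie safe at the back of the pan at (175,281) and (236,281). I'll compute the transfer and the pour.

```bash
cat >> h.py <<'E'
def B(yaw,tilt): return R.from_euler('z',yaw,degrees=True)*R.from_euler('y',tilt,degrees=True)*R.from_euler('x',180,degrees=True)
def seq(poses):
    for (p,y,t),(p2,y2,t2) in zip(poses,poses[1:]):
        A=B(y,t);print((p2,y2,t2),'shift',(A.inv().apply(np.subtract(p2,p))/150).round(3),'turn',((A.inv()*B(y2,t2)).as_rotvec()/np.pi).round(4))
E
python3 - <<'E'
from h import *
seq([((403.3,267.6,258),32,-8),((436,200,266),23,-8),((450,115,272),13,-8),((440,30,272),3,-8)])
pour=[((440,30,272),3,-8)]
u=np.array([np.cos(np.radians(3)),np.sin(np.radians(3))])
for th,l,lz in((15,545,185),(28,535,170),(40,535,165),(55,535,165),(65,535,165)):
    s,c=np.sin(np.radians(th)),np.cos(np.radians(th));k=(l-565)+(-127*c+44.5*s)
    pour.append((tuple(np.r_[np.array([565.5,32.5])+u*k,lz+127*s+44.5*c].round(1)),3,th))
seq(pour)
E
```

```text
((436, 200, 266), 23, -8) shift [-0.046  0.498 -0.06 ] turn [-0.007  -0.      0.0495]
((450, 115, 272), 13, -8) shift [-0.129  0.558 -0.058] turn [-0.0077 -0.      0.055 ]
((440, 30, 272), 3, -8) shift [-0.191  0.537 -0.027] turn [-0.0077  0.      0.055 ]
((np.float64(434.5), np.float64(25.6), np.float64(260.9)), 3, 15) shift [-0.048  0.027  0.068] turn [ 0.     -0.1278 -0.    ]
((np.float64(444.4), np.float64(26.2), np.float64(268.9)), 3, 28) shift [ 0.05  -0.001 -0.069] turn [ 0.     -0.0722 -0.    ]
((np.float64(467.0), np.float64(27.3), np.float64(280.7)), 3, 40) shift [ 0.096  0.001 -0.14 ] turn [-0.     -0.0667 -0.    ]
((np.float64(499.2), np.float64(29.0), np.float64(294.6)), 3, 55) shift [ 0.105 -0.    -0.209] turn [ 0.     -0.0833 -0.    ]
((np.float64(522.2), np.float64(30.2), np.float64(298.9)), 3, 65) shift [ 0.065  0.    -0.142] turn [ 0.     -0.0556 -0.    ]
```

move_arm(rows=[[0, -0.003, 0.04, -0.01, -0.001, 0, 0.005], [0, -0.011, 0.14, -0.02, -0.002, 0, 0.015], [0, -0.023, 0.26, -0.03, -0.004, 0, 0.026], [0, -0.035, 0.38, -0.05, -0.006, 0, 0.038], [0, -0.046, 0.5, -0.06, -0.007, 0, 0.05]])

```text
clock: 6.5
tcp_pos: [437.8, 197.7, 263.1]
eef_rot: [-0.013, 0.978, 0.195, 0.067]
contact_force: [-0.5, 0.2, -1.7]
width: 16.8
grip_force: 88.4
```

move_arm(rows=[[0, -0.026, 0.11, -0.01, -0.002, 0, 0.011], [0, -0.052, 0.22, -0.02, -0.003, 0, 0.022], [0, -0.077, 0.33, -0.03, -0.005, 0, 0.033], [0, -0.103, 0.44, -0.05, -0.006, 0, 0.044], [0, -0.129, 0.56, -0.06, -0.008, 0, 0.055]])

```text
clock: 6.92
tcp_pos: [451.6, 113.9, 270.9]
eef_rot: [-0.007, 0.991, 0.11, 0.069]
contact_force: [-0.2, 0.4, -2.2]
width: 17.2
grip_force: 88.3
```

move_arm(rows=[[0, -0.042, 0.12, -0.01, -0.002, 0, 0.013], [0, -0.085, 0.24, -0.01, -0.004, 0, 0.026], [0, -0.13, 0.36, -0.02, -0.006, 0, 0.038], [0, -0.17, 0.47, -0.03, -0.007, 0, 0.049], [0, -0.191, 0.537, -0.03, -0.008, 0, 0.055]])

```text
clock: 7.33
tcp_pos: [440.3, 27.9, 271.4]
eef_rot: [-0.001, 0.997, 0.023, 0.069]
contact_force: [-0.4, -0.2, -2.4]
width: 16.9
grip_force: 88.3
```

```bash
python3 - <<'E'
from h import *
plan((434.5,25.6,260.9),3,15)
E
```

```text
t 7.33 tcp [440.3  27.9 271.4] yaw x 2.6 zt [ 0.139  0.004 -0.99 ] F [-0.4 -0.2 -2.4] w 16.9 gf 88.3 q [-0.16  0.12 -0.02  2.26  0.04  0.62 -1.74]
shift [-0.049  0.013  0.064] turn [ 0.0005 -0.1276 -0.0023] mm 12.2
```

move_arm(rows=[[0, -0.01, 0.003, 0.01, 0, -0.02, 0], [0, -0.02, 0.006, 0.02, 0, -0.04, 0], [0, -0.03, 0.009, 0.035, 0, -0.06, -0.001], [0, -0.04, 0.011, 0.05, 0, -0.08, -0.002], [0, -0.048, 0.013, 0.064, 0, -0.095, -0.002]])

```text
clock: 7.75
tcp_pos: [436.9, 28.4, 261.0]
eef_rot: [0.003, 0.996, 0.028, -0.079]
contact_force: [0.6, 0.5, -1.6]
width: 17.0
grip_force: 88.3
```

```bash
python3 - <<'E'
from h import *
plan((444.4,26.2,268.9),3,28)
c,i,d=shot('scene','s2')
cv2.imwrite('pics/s2c.png',cv2.resize(i[60:300,150:450],None,fx=2,fy=2)[:,:,::-1])
E
```

```text
t 7.75 tcp [436.9  28.4 261. ] yaw x 3.21 zt [-0.158 -0.01  -0.987] F [ 0.6  0.5 -1.6] w 17.0 gf 88.3 q [-0.14  0.26 -0.02  2.11 -0.01  0.93 -1.67]
shift [ 0.04   0.018 -0.059] turn [ 0.0006 -0.1049  0.0011] mm 11.1
```

View pics/s2c.png

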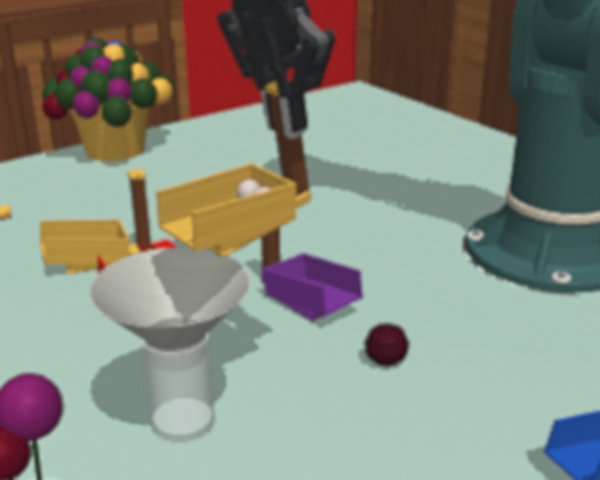

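The scoop is over the near half of the funnel, with its lip at (180,240) above the funnel rim. Both balls are still at the back at (250,188). I'll pour in steps.

move_arm(rows=[[0, 0.008, 0.003, -0.012, 0, -0.02, 0], [0, 0.016, 0.006, -0.024, 0, -0.04, 0], [0, 0.024, 0.009, -0.036, 0, -0.062, 0], [0, 0.032, 0.014, -0.048, 0, -0.084, 0.001], [0, 0.04, 0.018, -0.059, 0, -0.105, 0.001]])

```text
clock: 8.22
tcp_pos: [444.2, 26.2, 268.9]
eef_rot: [0.007, 0.97, 0.026, -0.241]
contact_force: [-0.3, 0.5, -3.0]
width: 16.7
grip_force: 88.3
```

move_arm(rows=[[0, 0.019, 0, -0.028, 0, -0.013, 0], [0, 0.038, 0, -0.056, 0, -0.026, 0], [0, 0.058, 0, -0.084, 0, -0.04, 0], [0, 0.077, 0, -0.112, 0, -0.053, 0], [0, 0.096, 0, -0.14, 0, -0.067, 0]])

```text
clock: 8.63
tcp_pos: [466.8, 27.4, 280.3]
eef_rot: [0.01, 0.94, 0.025, -0.341]
contact_force: [0.3, -0.7, -2.6]
width: 17.0
grip_force: 88.4
```

move_arm(rows=[[0, 0.021, 0, -0.042, 0, -0.017, 0], [0, 0.042, 0, -0.084, 0, -0.033, 0], [0, 0.063, 0, -0.125, 0, -0.05, 0], [0, 0.084, 0, -0.167, 0, -0.067, 0], [0, 0.105, 0, -0.209, 0, -0.083, 0]])

```text
clock: 9.05
tcp_pos: [499.1, 29.2, 293.8]
eef_rot: [0.013, 0.887, 0.023, -0.461]
contact_force: [0.7, -1.4, -2.5]
width: 16.9
grip_force: 88.5
```

```bash
python3 - <<'E'
from h import *
plan((522,30,299),3,65)
c,i,d=shot('scene','s3')
cv2.imwrite('pics/s3c.png',cv2.resize(i[100:300,150:350],None,fx=3,fy=3)[:,:,::-1])
E
```

```text
t 9.05 tcp [499.1  29.2 293.8] yaw x 2.88 zt [-0.817 -0.045 -0.575] F [ 0.7 -1.4 -2.5] w 16.9 gf 88.5 q [-0.12  0.69  0.    1.59 -0.05  1.82 -1.62]
shift [ 0.059  0.003 -0.145] turn [ 0.0006 -0.0563 -0.0004] mm 23.5
```

View pics/s3c.png

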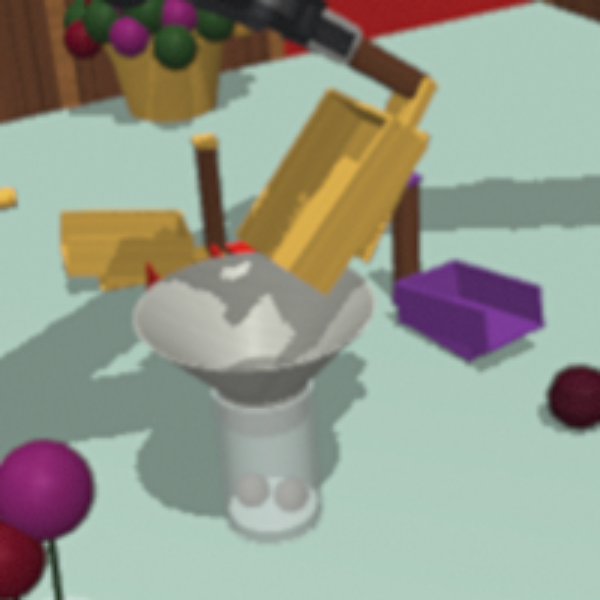

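Both balls lie on the vase floor at (252,490) and (290,493), and the scoop is empty. I'll reverse out and carry the scoop back to its original clear spot.

```bash
python3 - <<'E'
from h import *
seq([((499,29,294),3,55),((455,27,300),3,25),((442,35,285),3,0),((455,115,280),13,0),((440,200,272),23,0),((404.8,269,200),32,0),((404.8,269,90),32,0),((404.8,269,71),32,0)])
E
```

```text
((455, 27, 300), 3, 25) shift [-0.201 -0.002  0.218] turn [0.     0.1667 0.    ]
((442, 35, 285), 3, 0) shift [-0.034 -0.058  0.126] turn [0.     0.1389 0.    ]
((455, 115, 280), 13, 0) shift [ 0.114 -0.528  0.033] turn [ 0.      0.     -0.0556]
((440, 200, 272), 23, 0) shift [ 0.03  -0.575  0.053] turn [ 0.      0.     -0.0556]
((404.8, 269, 200), 32, 0) shift [-0.036 -0.515  0.48 ] turn [-0.    0.   -0.05]
((404.8, 269, 90), 32, 0) shift [ 0.    -0.     0.733] turn [0. 0. 0.]
((404.8, 269, 71), 32, 0) shift [ 0.    -0.     0.127] turn [0. 0. 0.]
```

move_arm(rows=[[0, -0.03, 0, 0.03, 0, 0.03, 0], [0, -0.075, 0, 0.08, 0, 0.065, 0], [0, -0.12, 0, 0.13, 0, 0.1, 0], [0, -0.16, 0, 0.175, 0, 0.135, 0], [0, -0.2, 0, 0.218, 0, 0.167, 0]])

```text
clock: 9.52
tcp_pos: [454.3, 26.8, 300.6]
eef_rot: [0.007, 0.977, 0.026, -0.211]
contact_force: [-0.2, 0.0, -1.3]
width: 16.7
grip_force: 88.4
```

move_arm(rows=[[0, -0.007, -0.012, 0.025, 0, 0.028, 0], [0, -0.014, -0.024, 0.05, 0, 0.056, 0], [0, -0.02, -0.036, 0.075, 0, 0.084, 0], [0, -0.027, -0.048, 0.1, 0, 0.112, 0], [0, -0.034, -0.058, 0.126, 0, 0.139, 0]])

```text
clock: 9.93
tcp_pos: [440.6, 34.9, 285.8]
eef_rot: [0.001, 1.0, 0.027, 0.005]
contact_force: [-0.5, -0.6, -2.1]
width: 17.2
grip_force: 88.3
```

move_arm(rows=[[0, 0.023, -0.1, 0.006, 0, 0, -0.011], [0, 0.046, -0.21, 0.013, 0, 0, -0.022], [0, 0.068, -0.32, 0.02, 0, 0, -0.033], [0, 0.091, -0.42, 0.026, 0, 0, -0.044], [0, 0.114, -0.528, 0.033, 0, 0, -0.056]])

```text
clock: 10.35
tcp_pos: [455.1, 117.3, 280.1]
eef_rot: [0.001, 0.993, 0.117, 0.001]
contact_force: [-0.2, 0.6, -2.6]
width: 16.9
grip_force: 88.3
```

move_arm(rows=[[0, 0.006, -0.115, 0.01, 0, 0, -0.011], [0, 0.012, -0.23, 0.02, 0, 0, -0.022], [0, 0.018, -0.345, 0.03, 0, 0, -0.033], [0, 0.024, -0.46, 0.042, 0, 0, -0.044], [0, 0.03, -0.575, 0.053, 0, 0, -0.056]])

```text
clock: 10.77
tcp_pos: [437.9, 201.6, 271.5]
eef_rot: [0.001, 0.979, 0.203, 0.0]
contact_force: [0.6, 0.0, -2.3]
width: 16.7
grip_force: 88.3
```

move_arm(rows=[[0, -0.007, -0.1, 0.09, 0, 0, -0.01], [0, -0.014, -0.21, 0.19, 0, 0, -0.02], [0, -0.021, -0.32, 0.29, 0, 0, -0.03], [0, -0.029, -0.43, 0.39, 0, 0, -0.04], [0, -0.036, -0.515, 0.48, 0, 0, -0.05]])

```text
clock: 11.18
tcp_pos: [402.1, 270.7, 198.8]
eef_rot: [0.001, 0.96, 0.28, 0.0]
contact_force: [0.2, 0.9, -1.5]
width: 16.8
grip_force: 88.3
```

```bash
python3 - <<'E'
from h import *
plan((405.3,269.3,90),32,0)
E
```

```text
t 11.18 tcp [402.1 270.7 198.8] yaw x 32.5 zt [ 0.002 -0.002 -1.   ] F [ 0.2  0.9 -1.5] w 16.8 gf 88.3 q [-0.51  0.35 -0.22  2.16  0.13  0.64 -1.83]
shift [0.013 0.018 0.726] turn [ 0.0007 -0.0001  0.0028] mm 108.9
```

move_arm(rows=[[0, 0.003, 0.005, 0.1, 0, 0, 0.001], [0, 0.006, 0.01, 0.25, 0, 0, 0.002], [0, 0.01, 0.015, 0.43, 0, 0, 0.003], [0, 0.013, 0.018, 0.6, 0, 0, 0.003], [0, 0.013, 0.018, 0.7, 0, 0, 0.003]])

```text
clock: 11.6
tcp_pos: [405.6, 267.4, 92.5]
eef_rot: [0.002, 0.962, 0.274, -0.001]
contact_force: [-0.4, -0.5, -1.3]
width: 16.9
grip_force: 88.4
```

move_arm(rows=[[0, 0, 0, 0.03, 0, 0, 0], [0, 0, 0, 0.04, 0, 0, 0], [0, 0, 0, 0.04, 0, 0, 0], [0, 0, 0, 0.04, 0, 0, 0], [0, 0, 0, 0.04, 0, 0, 0]])

```text
clock: 12.02
tcp_pos: [407.3, 267.8, 89.8]
eef_rot: [0.001, 0.962, 0.273, 0.002]
contact_force: [-0.2, 0.4, -2.1]
width: 17.0
grip_force: 88.4
```

```bash
python3 - <<'E'
from h import *
plan((405.3,269.3,69.5),32,0)
E
```

```text
t 12.02 tcp [407.3 267.8  89.8] yaw x 31.71 zt [ 0.004 -0.001 -1.   ] F [-0.2  0.4 -2.1] w 17.0 gf 88.4 q [-0.56  0.54 -0.15  2.23  0.21  0.38 -1.91]
shift [-0.007 -0.016  0.135] turn [ 0.0009 -0.0009 -0.0016] mm 20.4
```

move_arm(rows=[[0, 0, 0, 0.03, 0, 0, 0], [0, 0, 0, 0.06, 0.001, -0.001, 0], [0, 0, 0, 0.09, 0.001, -0.001, 0], [0, 0, 0, 0.115, 0.001, -0.001, 0], [0, 0, 0, 0.12, 0.001, -0.001, 0]])

```text
clock: 12.43
tcp_pos: [406.3, 266.6, 69.9]
eef_rot: [0.001, 0.962, 0.273, -0.002]
contact_force: [-1.3, 0.4, -0.9]
width: 17.0
grip_force: 88.5
```

```bash
python3 - <<'E'
from h import *
plan((407,268,69.5),31.8,0)
E
```

```text
t 12.43 tcp [406.3 266.6  69.9] yaw x 31.69 zt [-0.004 -0.002 -1.   ] F [-1.3  0.4 -0.9] w 17.0 gf 88.5 q [-0.57  0.57 -0.14  2.24  0.22  0.34 -1.92]
shift [ 0.009 -0.005  0.003] turn [-0.      0.0013 -0.0006] mm 1.6
```

move_arm(rows=[[0, 0, 0, 0.005, 0, 0, 0], [0, 0, 0, 0.005, 0, 0, 0], [0.5, 0, 0, 0.005, 0, 0, 0], [0.5, 0, 0, 0.005, 0, 0, 0], [0.5, 0, 0, 0.005, 0, 0, 0]], grip_force=20)

```text
clock: 12.85
tcp_pos: [407.2, 267.5, 70.2]
eef_rot: [-0.0, 0.962, 0.273, -0.001]
contact_force: [0.5, 0.2, -0.1]
width: 42.4
grip_force: 0.0
```

move_arm(rows=[[0.6, 0, 0, -0.01, 0, 0, 0], [0.6, 0, 0, -0.1, 0, 0, 0], [0.6, 0, 0, -0.25, 0, 0, 0], [0.6, 0, 0, -0.45, 0, 0, 0], [0.6, 0, 0, -0.65, 0, 0, 0]])

```text
clock: 13.27
tcp_pos: [406.4, 266.8, 168.2]
eef_rot: [0.001, 0.962, 0.273, -0.002]
contact_force: [0.8, -0.0, -0.2]
width: 51.4
grip_force: 0.0
```

move_arm(rows=[[0.6, 0, 0, -0.2, 0, 0, 0], [0.6, 0, 0, -0.4, 0, 0, 0], [0.6, 0, 0, -0.6, 0, 0, 0], [0.6, 0, 0, -0.7, 0, 0, 0], [0.6, 0, 0, -0.7, 0, 0, 0]])

```text
clock: 13.68
tcp_pos: [409.2, 268.9, 276.6]
eef_rot: [-0.001, 0.962, 0.273, 0.003]
contact_force: [0.4, 0.5, -0.2]
width: 51.0
grip_force: 0.0
```

```bash
python3 - <<'E'
from h import *
plan((407,268,270),31.8,0)
c,i,d=shot('scene','s4')
cv2.imwrite('pics/s4c.png',cv2.resize(i[150:390,150:470],None,fx=2,fy=2)[:,:,::-1])
E
```

```text
t 13.68 tcp [409.2 268.9 276.6] yaw x 31.68 zt [ 0.005  0.004 -1.   ] F [ 0.4  0.5 -0.2] w 51.0 gf 0.0 q [-0.46  0.24 -0.25  2.08  0.08  0.83 -1.78]
shift [-0.016 -0.002  0.044] turn [-0.0002 -0.002  -0.0006] mm 7.0
```

View pics/s4c.png

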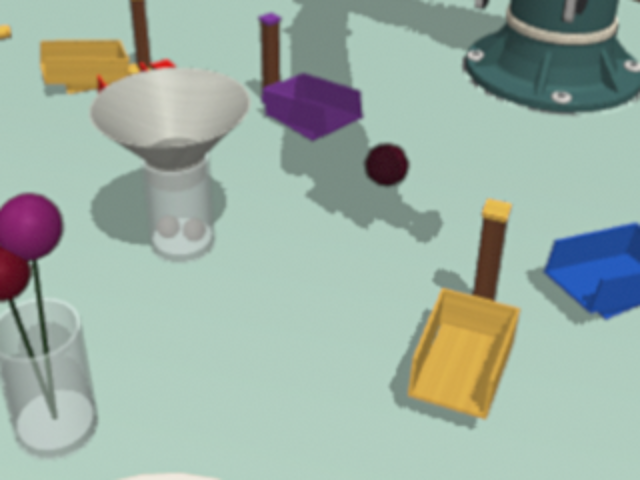

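The empty scoop stands upright at (465,350), both balls are in the vase at (167,229) and (193,231), and the gripper is clear. I'm handing in.

```bash
python3 -c "
from station import *
print(sign_off())"
```

```text
the job is handed in; nothing more can be done
None
```

Job handed in at about 13.7 s on the clock: both balls were poured through the funnel into the narrow vase, and the empty brass scoop stands upright where it started, with the gripper clear.

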